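# Gauge the flanged sleeves and sort them

## Task

Set up the gauge by lowering the loose stop plate over its pins until it lies flush on the block. Then try the flanged sleeves from the pad one at a time on the gauge pin, the longest first and so on down to the shortest, sliding each down as far as it will go, and stand it upright on the square mat if it slid right down to the plate, or on the round mat if it stuck part-way. Leave the plate on the gauge, and do not disturb the multimeter, screwdriver or solder spool.

Things in the scene. Friction and masses are not known exactly. Their poses are not given: they have to be found in the camera images.
- sleeve100a: Aluminium flanged sleeve standing on its flange (68 mm diameter, 10 mm thick); the barrel above is 28 mm in diameter; whole length 100 mm (the longest size); any one sleeve may have a good or a bad bore, which cannot be seen from outside. Origin: centre of the flange's underside; z up along its axis. Either a or b of this size is there (absent: None).
- sleeve100b: Aluminium flanged sleeve standing on its flange (68 mm diameter, 10 mm thick); the barrel above is 28 mm in diameter; whole length 100 mm (the longest size); any one sleeve may have a good or a bad bore, which cannot be seen from outside. Origin: centre of the flange's underside; z up along its axis. Either a or b of this size is there (absent: None).
- sleeve90a: Aluminium flanged sleeve standing on its flange (68 mm diameter, 10 mm thick); the barrel above is 28 mm in diameter; whole length 90 mm (the second longest size); any one sleeve may have a good or a bad bore, which cannot be seen from outside. Origin: centre of the flange's underside; z up along its axis. Either a or b of this size is there (absent: None).
- sleeve90b: Aluminium flanged sleeve standing on its flange (68 mm diameter, 10 mm thick); the barrel above is 28 mm in diameter; whole length 90 mm (the second longest size); any one sleeve may have a good or a bad bore, which cannot be seen from outside. Origin: centre of the flange's underside; z up along its axis. Either a or b of this size is there (absent: None).
- sleeve80: Aluminium flanged sleeve standing on its flange (68 mm diameter, 10 mm thick); the barrel above is 28 mm in diameter; whole length 80 mm (the third longest size); any one sleeve may have a good or a bad bore, which cannot be seen from outside. Origin: centre of the flange's underside; z up along its axis. May be absent (None).
- sleeve70: Aluminium flanged sleeve standing on its flange (68 mm diameter, 10 mm thick); the barrel above is 28 mm in diameter; whole length 70 mm (the fourth longest size); any one sleeve may have a good or a bad bore, which cannot be seen from outside. Origin: centre of the flange's underside; z up along its axis. May be absent (None).
- sleeve60: Aluminium flanged sleeve standing on its flange (68 mm diameter, 10 mm thick); the barrel above is 28 mm in diameter; whole length 60 mm (the shortest size); any one sleeve may have a good or a bad bore, which cannot be seen from outside. Origin: centre of the flange's underside; z up along its axis. May be absent (None).
- gauge: Fixed gauge stand: grey block 150 (its x) x 42 (its y) x 20 mm high. On it stand the gauge pin at the centre (16 mm diameter, 53 mm tall, the last 8 mm tapering to 7 mm) and two locating pins 55 mm either side of it along x (10 mm diameter, 20 mm tall, the last 6 mm tapering to 4 mm). Origin: centre of the block's underside, on the table; z up.
- pin_tip (a point): Centre of the gauge pin's top, 73 mm above the table. A good sleeve (19 mm bore all through) slides down until its flange rests on the stop plate, 35 mm above the table; a bad one has a ridge of 13 mm bore inside, 16 mm above its underside, and sticks with its underside about 52 mm above the table.
- plate: Loose flat steel stop plate, 150 mm (its x) by 46 mm (its y) by 15 mm thick, 0.5 kg, with a 25 mm hole at its centre for the gauge pin and a 13.5 mm hole 55 mm to either side along x for the locating pins. Lies flat on the bench at the start. Origin: centre of its underside; z up.
- square: Fixed flat grey square mat for good sleeves, 170 by 170 mm, thin as a sheet. Origin: centre of its underside, on the table; x and y along its sides.
- round: Fixed flat grey round mat for bad sleeves, 170 mm diameter, thin as a sheet. Origin: centre of its underside, on the table.
- pad: Fixed thin black rubber pad, 260 by 260 mm, thin as a sheet, on which the sleeves stand at the start. Origin: centre of its underside.
- meter: Bystander: orange hand-held multimeter lying flat, 150 by 75 by 34 mm. Origin: centre of its underside.
- driver: Bystander: screwdriver lying on the bench.
- spool: Bystander: white solder spool, 60 mm diameter, 40 mm high. Origin: centre of its underside.
Mind the look-alikes: they are no part of the job. Leave any brown look-alike of the sleeve90b alone. Leave any yellow look-alike of the sleeve80 alone.

How it is judged:
By the outcome, as a careful person would: the job done as asked, in the order asked, and still so for the second after the job is handed in, with the robot touching nothing.
Of sleeve100a, sleeve100b only 1 to 1 are there at a start; the rules pass over those that are not, and their reading is None.
Of sleeve90a, sleeve90b only 1 to 1 are there at a start; the rules pass over those that are not, and their reading is None.
Of sleeve80, sleeve70, sleeve60 only 2 to 3 are there at a start; the rules pass over those that are not, and their reading is None.
At some moment in a run one of sleeve100a, sleeve100b, sleeve90a, sleeve90b, sleeve80, sleeve70, sleeve60, plate may be knocked a few centimetres aside while the robot is not near it.
It also fails if it takes over 208 s, if anything falls off the work surface, if the arm or the gripper's body presses on something with over 40 N, if the wrist force passes 120 N, or if a joint passes its speed limit or range.

## Robot

A 6-joint arm with a two-finger parallel gripper is mounted at the origin on the work surface. World frame = base frame: x ahead of the robot, y to its left, z up, the work surface at z = 0. Lengths are in mm, angles in rad, forces in N, time in s.
With the tool pointing down it reaches from about 350 to 975 mm from the base axis. Payload 7.1 kg.
Tool frame: the origin (TCP) lies on the front face of the gripper's body, between the roots of the fingers; the fingertips stand 80 mm ahead of it and the grasp point (between the pads) lies 61 mm ahead of it (env.tips_ahead is the distance from the TCP to the fingertips, in mm); z points along the fingers, y is the direction in which the jaws open and shut (so a half turn about z gives the same grasp; the last joint's range is limited). The gripper opens to 88 mm and grips with 3 to 60 N. Pads are 20 mm wide; open, the fingers measure 115 mm over their backs; the gripper's body (75 mm by 178 mm) begins 61 mm behind the grasp point.
Start: joints at [-1.345, 0.423, 1.63, -0, 1.089, -0.019], TCP at [151.496, -606.345, 302.675] pointing down, gripper open.
Joint ranges: [-3, 3], [-0.9, 2.11], [0.09, 2.58], [-1.31, 4.45], [0.11, 2.69], [-2.54, 2.54]. Speed limits (rad/s): [2.39, 2.39, 3.01, 3.14, 3.14, 3.14].

## Interface

Orientations are given as a unit quaternion [x, y, z, w].
In Python, from station import env, set_gripper, viewer, workorder gives the robot as it stands. Calls block until the motion is done:
- env.reach(position, orientation): joint-space move of the TCP to a pose.
- env.move_l(position, rot=None, rate=150, f_stop=None): straight line of the TCP; rot=None keeps the orientation; rate is the mean speed in mm/s. With f_stop (N) it stops when the force on the tool has changed by that much, and returns True; else False.
- env.move_joints(angles): joint-space move.
- set_gripper(opening): finger opening in mm; the grip force is fixed at half the most; returns when the fingers have stopped.
- env.hold(seconds).
- env.ik(position, orientation): joint angles nearest the present ones, or None.
- env.read_state(): the state.
- viewer.camera(name): name is "side" or "top" or "wrist"; returns the picture (420x560x3 uint8, blue, green, red); there is no depth.
- viewer.camera_params(name): a dict with "fx", "fy", "cx", "cy" (pixels), "pose" (4x4, takes a point from camera to world coordinates); the wrist camera has in their place "tool_from_camera" (4x4, takes a point from camera to tool coordinates, whose origin is the TCP and whose axes are the flange's). Camera axes: x right, y up, looking along -z (the intrinsics and any distortion apply to the point x, -y, -z); pixel columns grow to the right and rows downward; lengths in mm; the calibration is good to about 2 mm. A picture is of the moment at which its call begins: read the wrist's pose just before it. camera_params takes no time and is no camera call.
A pose or a line that the arm cannot do raises env.IKError and nothing moves.
- workorder.sign_off(): hands the job in, once; it reports no verdict.
The state is a dict: "time_s": time; "qpos": joint angles; "dq": joint speeds; "tau": joint torques, N m; "tool_pos": TCP position; "orientation": TCP orientation; "force": force on the tool from outside, world axes, zero at the start; "wrist_torque": the same for the moment, N m; "width": finger opening in mm.
Only numpy, scipy, OpenCV 4.12 (cv2) and the standard library are available. Lean on these libraries where they do the work, as an engineer would, in place of code of your own. Each camera call takes 0.05 s, during which the arm holds its last target.

## Working session

There is one attempt and no reset: what is moved stays moved. The work goes in short steps, each a Python script; the robot and the scene stay as the last script left them, time stands still between calls to the robot, and variables do not carry over. Pictures are saved under pics/ and viewed, and the job is handed in when it is done.

```bash
ls; mkdir -p pics; python3 - <<'E'
from station import env, set_gripper, viewer, workorder
import cv2, numpy as np
for n in ("top","side","wrist"):
    im=viewer.camera(n); cv2.imwrite(f"pics/a_{n}.png",im)
    p=viewer.camera_params(n); print(n,{k:(np.round(v,4).tolist() if hasattr(v,'__len__') else v) for k,v in p.items()})
print(env.read_state())
E
```

```text
pics
top {'fx': 503.14426700615, 'fy': 503.14426700615, 'cx': 284.781137632706, 'cy': 221.7808259214681, 'pose': [[0.0082, 0.997, -0.0773, 404.313], [-0.9996, 0.0101, 0.025, -8.0508], [0.0257, 0.0771, 0.9967, 1553.4154], [0.0, 0.0, 0.0, 1.0]]}
side {'fx': 406.08664680295897, 'fy': 406.08664680295897, 'cx': 279.97955116536156, 'cy': 204.31161918989312, 'pose': [[-0.7885, 0.3896, -0.4759, 26.6691], [-0.6147, -0.4742, 0.6303, 642.5122], [0.0199, 0.7895, 0.6134, 719.78], [0.0, 0.0, 0.0, 1.0]]}
wrist {'fx': 334.5005222100423, 'fy': 334.5005222100423, 'cx': 277.2886388993955, 'cy': 211.13960666520512, 'tool_from_camera': [[-0.001, 0.9572, 0.2893, 80.1138], [1.0, 0.0007, 0.0013, -0.2737], [0.001, 0.2893, -0.9572, -82.7683], [0.0, 0.0, 0.0, 1.0]]}
{'time_s': 0.15, 'qpos': array([-1.34498390e+00,  4.23661704e-01,  1.63050215e+00, -2.97388544e-05,
        1.08860937e+00, -1.89902715e-02]), 'dq': array([ 0.00194629, -0.00277364, -0.00104602, -0.00183523, -0.0013039 ,
        0.00029302]), 'tau': array([ 9.89392756e-04, -5.44985569e+01, -2.73919970e+01,  6.44080318e-02,
        2.04236613e-02, -4.11146846e-05]), 'tool_pos': array([ 151.42721927, -606.02940935,  302.08729837]), 'orientation': array([ 9.92517287e-01,  1.22102769e-01, -7.40329757e-05, -5.85772837e-04]), 'force': array([ 0.37885387, -0.19182262, -0.57233301]), 'wrist_torque': array([-0.0199052 ,  0.00859821,  0.00132476]), 'width': 87.62343628104782}
```

View pics/a_top.png

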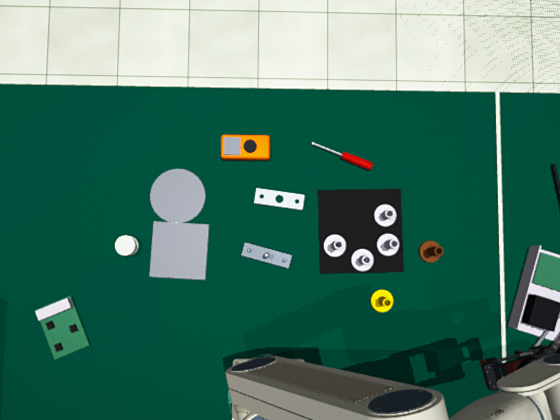

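View pics/a_side.png

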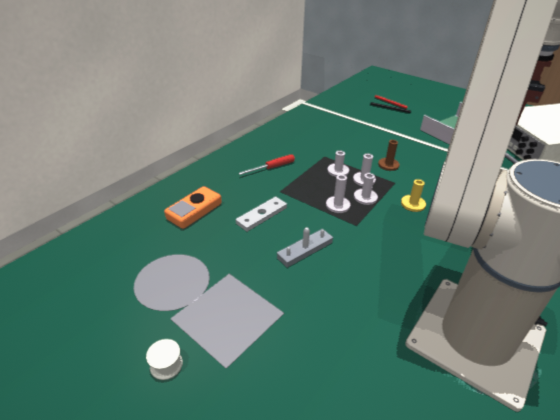

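View pics/a_wrist.png

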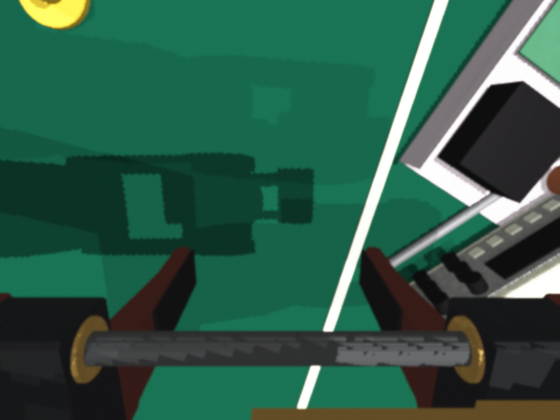

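The top view shows four metallic sleeves on the pad at (386,214), (335,244), (389,243) and (362,260). The off-pad look-alikes are brown at (431,251) and yellow at (382,300). The white plate is at (279,199), the gauge at (267,256), the round mat at (177,195) and the square mat at (179,250). The side view agrees, and nothing useful is in the wrist view. Next I'll enlarge and measure.

```bash
cat > h.py <<'E'
import cv2, numpy as np
from station import env, set_gripper, viewer, workorder
def cam(n):
    p=viewer.camera_params(n)
    if n=="wrist":
        s=env.read_state()
        from scipy.spatial.transform import Rotation as R
        T=np.eye(4);T[:3,:3]=R.from_quat(s["orientation"]).as_matrix();T[:3,3]=s["tool_pos"]
        P=T@np.array(p["tool_from_camera"])
    else: P=np.array(p["pose"])
    K=(p["fx"],p["fy"],p["cx"],p["cy"])
    return viewer.camera(n),P,K
def ray(px,P,K):
    px=np.atleast_2d(np.asarray(px,float))
    d=np.c_[(px[:,0]-K[2])/K[0],-(px[:,1]-K[3])/K[1],-np.ones(len(px))]
    return P[:3,3],d@P[:3,:3].T
def onz(px,z,P,K):
    o,d=ray(px,P,K); return o+d*((z-o[2])/d[:,2])[:,None]
def proj(X,P,K):
    X=np.atleast_2d(np.asarray(X,float)); c=(X-P[:3,3])@P[:3,:3]
    return np.c_[K[2]+K[0]*c[:,0]/-c[:,2],K[3]-K[1]*c[:,1]/-c[:,2]]
def q(a): return [np.cos(a/2),np.sin(a/2),0,0]   # tool y = (sin a,-cos a,0)
def crop(im,x0,y0,x1,y1,s,name,interp=cv2.INTER_CUBIC):
    c=cv2.resize(im[y0:y1,x0:x1],None,fx=s,fy=s,interpolation=interp); cv2.imwrite(name,c)
E
python3 - <<'E'
from h import *
im=cv2.imread("pics/a_top.png"); sd=cv2.imread("pics/a_side.png")
a=cv2.resize(im[170:320,230:450],None,fx=3.6,fy=3.6,interpolation=cv2.INTER_CUBIC)
cv2.imwrite("pics/b_top.png",a)
b=cv2.resize(sd[130:275,220:440],None,fx=3.6,fy=3.6,interpolation=cv2.INTER_CUBIC)
cv2.imwrite("pics/b_side.png",b)
E
```

```text
(no output)
```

View pics/b_top.png

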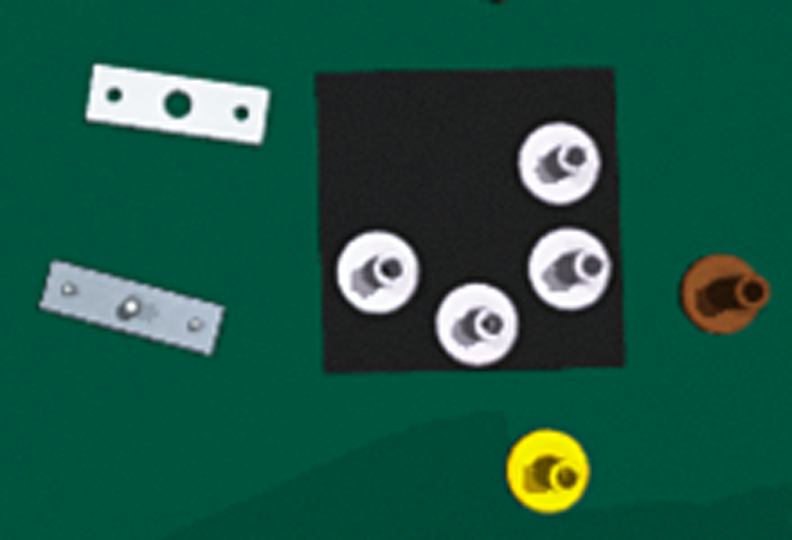

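View pics/b_side.png

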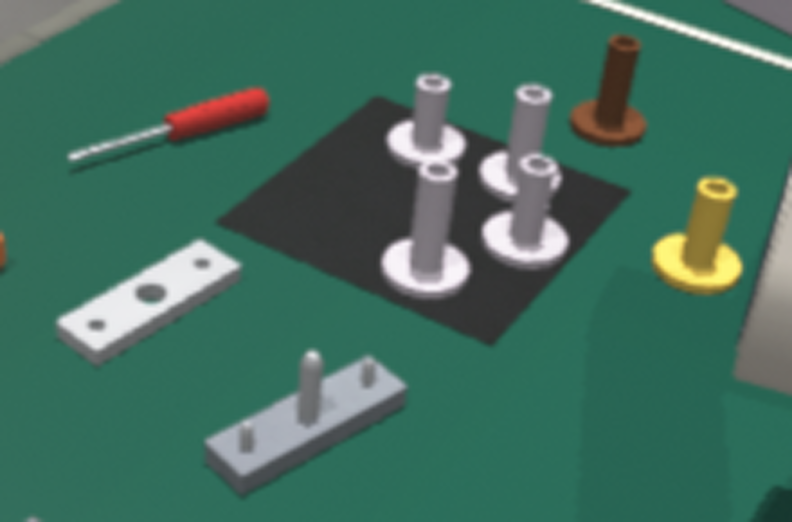

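```bash
cat >> h.py <<'E'
def tri(a,A,b,B):
    o1,d1=ray(a,*A);o2,d2=ray(b,*B);d1=d1[0];d2=d2[0]
    M=np.c_[d1,-d2]; t=np.linalg.lstsq(M,o2-o1,rcond=None)[0]
    p1=o1+t[0]*d1;p2=o2+t[1]*d2
    return (p1+p2)/2,np.linalg.norm(p1-p2)
def flanges(im,P,K,lo=170,box=None):
    """light, unsaturated round blobs: flange centres on z=10"""
    hsv=cv2.cvtColor(im,cv2.COLOR_BGR2HSV)
    m=((hsv[...,2]>lo)&(hsv[...,1]<60)).astype(np.uint8)
    if box: 
        k=np.zeros_like(m);k[box[1]:box[3],box[0]:box[2]]=1;m*=k
    cs,_=cv2.findContours(m,cv2.RETR_EXTERNAL,cv2.CHAIN_APPROX_NONE)
    out=[]
    for c in cs:
        if cv2.contourArea(c)<200: continue
        W=onz(c[:,0,:],10,P,K)[:,:2]
        w=np.ones(len(W),bool)
        for _ in range(6):
            A=np.c_[2*W[w],np.ones(w.sum())]; s=np.linalg.lstsq(A,(W[w]**2).sum(1),rcond=None)[0]
            r=np.sqrt(s[2]+s[:2]@s[:2]); e=np.abs(np.linalg.norm(W-s[:2],axis=1)-r); w=e<2.5
        out.append((s[:2],r,w.mean(),c[:,0,:].mean(0)))
    return out
E
python3 - <<'E'
from h import *
np.set_printoptions(precision=1,suppress=True)
C={}
for n in("top","side"):
    p=viewer.camera_params(n);C[n]=(np.array(p["pose"]),(p["fx"],p["fy"],p["cx"],p["cy"]))
im=cv2.imread("pics/a_top.png")
for s in flanges(im,*C["top"],box=(300,180,420,280)): print(s)
t=np.array([(578,157),(392,268),(490,324),(592,265)])/3.6+(230-.4,170-.4)
s=np.array([(433,83),(438,170),(538,164),(534,94)])/3.6+(220-.4,130-.4)
for a,b in zip(t,s): print("rim",tri(a,C["top"],b,C["side"]))
# plate: white
g=cv2.cvtColor(im,cv2.COLOR_BGR2HSV)
m=((g[...,2]>200)&(g[...,1]<50)).astype(np.uint8)[:, :]
cs,_=cv2.findContours(m[180:215,245:312],cv2.RETR_EXTERNAL,cv2.CHAIN_APPROX_NONE)
c=max(cs,key=cv2.contourArea)[:,0,:]+(245,180)
def rect(c,z):
    W=onz(c,z,*C["top"])[:,:2].astype(np.float32); (cx,cy),(w,h),a=cv2.minAreaRect(W)
    b=cv2.boxPoints(((cx,cy),(w,h),a)); e=[b[1]-b[0],b[2]-b[1]]; e=max(e,key=np.linalg.norm); return (cx,cy),(w,h),np.arctan2(e[1],e[0])
print("plate",rect(c,15))
h=np.array([(115,94),(178,103),(241,113)])/3.6+(229.6,169.6); print(onz(h,15,*C["top"]))
m=((g[...,1]<90)&(g[...,2]>110)).astype(np.uint8)
cs,_=cv2.findContours(m[235:275,235:298],cv2.RETR_EXTERNAL,cv2.CHAIN_APPROX_NONE)
c=max(cs,key=cv2.contourArea)[:,0,:]+(235,235); print("gauge",rect(c,20))
pt=np.array([(132,305)])/3.6+(229.6,169.6);ps=np.array([(313,355)])/3.6+(219.6,129.6); print("pin tip",onz(pt,73,*C["top"]),tri(pt,C["top"],ps,C["side"]),onz(ps,73,*C["side"]))
lt=np.array([(69,289),(195,325)])/3.6+(229.6,169.6); print("loc pins",onz(lt,40,*C["top"]))
cs,_=cv2.findContours(m[160:285,140:215],cv2.RETR_EXTERNAL,cv2.CHAIN_APPROX_NONE)
for c in cs:
    if cv2.contourArea(c)>500:
        c=c[:,0,:]+(140,160); print("mat",len(c),c.min(0),c.max(0))
        top=c[c[:,1]<215];print(" round",cv2.minEnclosingCircle(onz(top,0,*C["top"])[:,:2].astype(np.float32)))
        print(" sq",rect(c[c[:,1]>226],0))
print("corners",onz([(154,221),(209,225),(206,280),(149,278)],0,*C["top"]))
E
```

```text
(array([ 410.2, -284.9]), np.float64(32.54305199717434), np.float64(1.0), array([362. , 259.5]))
(array([ 453.2, -200.2]), np.float64(32.72975495105768), np.float64(1.0), array([334.4, 245.3]))
(array([ 457.9, -364.6]), np.float64(32.63745936127742), np.float64(1.0), array([387.6, 244.1]))
(array([ 548.9, -356.6]), np.float64(32.7075419124203), np.float64(1.0), array([384.8, 214.8]))
rim (array([ 549.7, -359.2,   66.2]), np.float64(2.821186070244448))
rim (array([ 454.3, -200.8,   97.9]), np.float64(0.7233269143032904))
rim (array([ 409.9, -283.4,   79.9]), np.float64(0.4049489482733523))
rim (array([ 458.6, -365.5,   87.4]), np.float64(0.7415108175309623))
plate ((596.0281982421875, -27.850387573242188), (148.80381774902344, 45.60099411010742), np.float32(1.4395264))
[[603.3  25.5  15. ]
 [596.2 -28.4  15. ]
 [588.2 -82.4  15. ]]
gauge ((421.4120178222656, 8.81524658203125), (150.28895568847656, 42.679222106933594), np.float32(1.3089381))
pin tip [[422.8   8.3  73. ]] (array([422.8,   8.4,  69.8]), np.float64(0.006133647594980828)) [[420.9  11.5  73. ]]
loc pins [[436.   61.3  40. ]
 [407.  -44.   40. ]]
mat 338 [149 169] [208 279]
 round ((602.9591064453125, 286.0486755371094), 85.70205688476562)
 sq ((429.4872741699219, 277.33990478515625), (171.71575927734375, 161.73532104492188), np.float32(1.522665))
corners [[523.1 355.5   0. ]
 [512.4 186.6   0. ]
 [343.8 192.4   0. ]
 [348.6 365.8   0. ]]
```

Rim heights (98, 87, 80, 66 mm) order the sleeves unambiguously: 100 at (453,-200), 90 at (458,-365), 80 at (410,-285), and the short one at (549,-357). I'll take one wrist view over the plate and gauge to refine the fit.

```bash
python3 - <<'E'
from h import *
np.set_printoptions(precision=2,suppress=True)
for nm,p,a in [("plate",(596,-28,100),1.435),("plate2",(596,-28,100),1.435-np.pi),("gauge",(422,8.5,120),1.306),("gauge2",(422,8.5,120),1.306-np.pi)]:
    print(nm,env.ik(p,q(a)))
a=1.37-np.pi
try:
    t0=env.read_state()["time_s"]; env.reach([500,-10,330],q(a))
except env.IKError as e: print(e)
print(env.read_state()["time_s"]-t0,env.read_state()["tool_pos"])
im,P,K=cam("wrist"); cv2.imwrite("pics/c_wrist.png",im); np.savez("c.npz",P=P,K=K)
E
```

```text
plate [-0.07  0.67  1.79 -0.    0.69  0.07]
plate2 None
gauge [-0.01  0.48  2.17 -0.    0.5   0.26]
gauge2 None
the arm cannot take that pose within its joint ranges
0.0 [ 151.43 -606.03  302.09]
```

View pics/c_wrist.png

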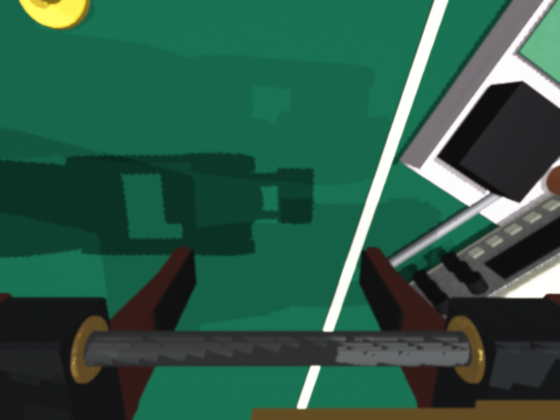

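The pose was refused, so the arm didn't move and the picture is unchanged. The tool yaw has to be near +π/2 here.

```bash
python3 - <<'E'
from h import *
np.set_printoptions(precision=2,suppress=True)
t0=env.read_state()["time_s"]; env.reach([510,-25,310],q(1.37))
print(env.read_state()["time_s"]-t0,env.read_state()["tool_pos"])
im,P,K=cam("wrist"); cv2.imwrite("pics/c_wrist2.png",im); np.savez("c.npz",P=P,K=K)
E
```

```text
2.425 [510.09 -25.64 309.98]
```

View pics/c_wrist2.png

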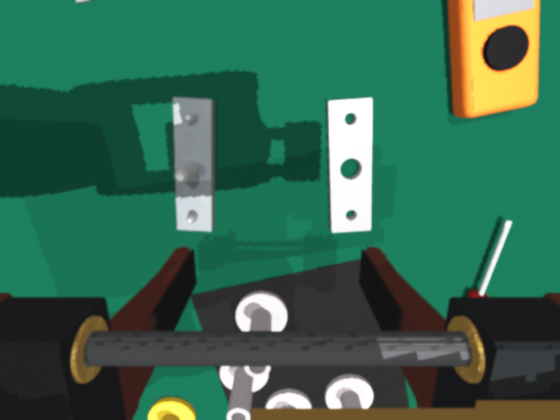

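The plate is at (350,166) with holes at (350,118), (350,168) and (350,215). The gauge is at (194,165). Both are clear in this view, so I'll measure them.

```bash
python3 - <<'E'
from h import *
np.set_printoptions(precision=1,suppress=True)
im=cv2.imread("pics/c_wrist2.png"); z=np.load("c.npz");P,K=z["P"],z["K"]
g=cv2.cvtColor(im,cv2.COLOR_BGR2HSV)
def rect(c,z):
    W=onz(c,z,P,K)[:,:2].astype(np.float32); (cx,cy),(w,h),a=cv2.minAreaRect(W)
    b=cv2.boxPoints(((cx,cy),(w,h),a)); e=[b[1]-b[0],b[2]-b[1]]; e=max(e,key=np.linalg.norm); return (cx,cy),(w,h),np.arctan2(e[1],e[0])
m=((g[...,2]>190)&(g[...,1]<50)).astype(np.uint8)[85:240,320:380]
cs,hi=cv2.findContours(m,cv2.RETR_CCOMP,cv2.CHAIN_APPROX_NONE)
for c in cs:
    A=cv2.contourArea(c)
    if A>1000: print("plate",rect(c[:,0,:]+(320,85),15))
    elif A>20:
        M=cv2.moments(c); print("hole",A,onz([(M["m10"]/A+320,M["m01"]/A+85)],15,P,K))
m=((g[...,1]<100)&(g[...,2]>90)).astype(np.uint8)[85:240,160:225]
cs,hi=cv2.findContours(m,cv2.RETR_EXTERNAL,cv2.CHAIN_APPROX_NONE)
c=max(cs,key=cv2.contourArea); print("gauge",rect(c[:,0,:]+(160,85),20))
crop(im,160,80,230,245,3.6,"pics/c_crop.png")
E
```

```text
plate ((595.1783447265625, -26.12987518310547), (151.78350830078125, 47.88649368286133), np.float32(1.4400626))
hole 101.5 [[587.8 -80.6  15. ]]
hole 376.0 [[595.2 -26.1  15. ]]
hole 122.5 [[602.3  28.5  15. ]]
gauge ((422.27227783203125, 10.942222595214844), (151.08038330078125, 45.23936462402344), np.float32(1.3131149))
```

View pics/c_crop.png

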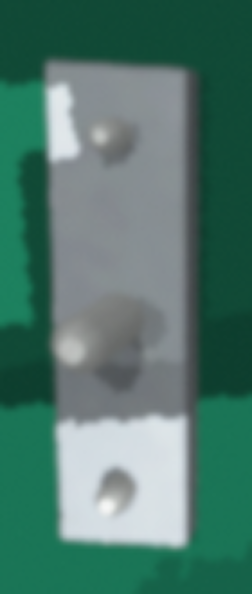

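```bash
python3 - <<'E'
from h import *
np.set_printoptions(precision=1,suppress=True)
z=np.load("c.npz");P,K=z["P"],z["K"]
print(onz([(179.6,176.6)],73,P,K),onz([(188.2,117.1),(189.7,219.6)],40,P,K))
im,Pt,Kt=cam("top"); cv2.imwrite("pics/d_top.png",im)
px,py=595.4,-26.6; a=1.437
t0=env.read_state()["time_s"]
env.reach([px,py,140],q(a)); set_gripper(70)
r=env.move_l([px,py,84],rate=100,f_stop=8); print(r)
set_gripper(0)
s=env.read_state();print(s["width"],s["tool_pos"],s["time_s"]-t0)
env.move_l([px,py,190],rate=150)
s=env.read_state();print(s["width"],s["force"],s["wrist_torque"])
env.reach([422.2,10,190],q(1.311))
im,P,K=cam("wrist"); cv2.imwrite("pics/d_wrist.png",im)
im,P,K=cam("side"); cv2.imwrite("pics/d_side.png",im)
print(env.read_state()["tool_pos"],env.read_state()["time_s"]-t0)
E
```

```text
[[421.4  11.6  73. ]] [[436.5  64.5  40. ]
 [407.8 -41.4  40. ]]
False
45.42153234529435 [595.4 -26.6  84.4] 2.4917000000000002
45.60869198458205 [-0.6  0.2 -5. ] [-0.1 -0.  -0. ]
[423.6   9.9 190. ] 4.191699999999999
```

View pics/d_side.png

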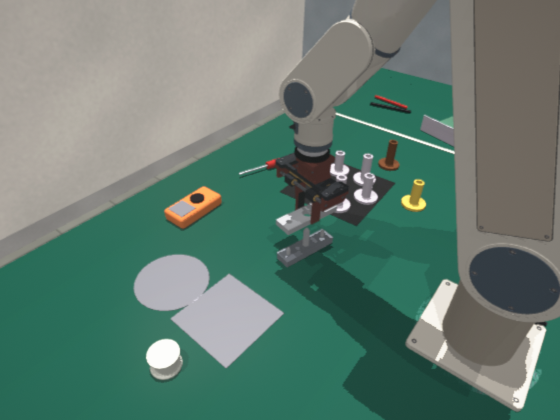

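View pics/d_wrist.png

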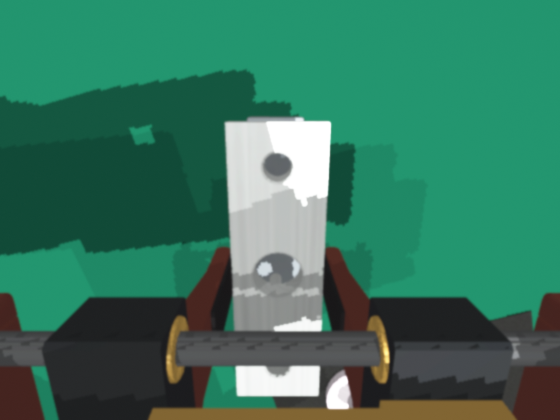

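```bash
python3 - <<'E'
from h import *
np.set_printoptions(precision=1,suppress=True)
env.move_l([422,10.6,170],rot=q(1.307),rate=100)
for zz in (130,112,103):
    r=env.move_l([422,10.6,zz],rate=60,f_stop=12)
    s=env.read_state(); print(zz,r,s["tool_pos"],s["force"],s["wrist_torque"],s["width"])
    if r: break
im,P,K=cam("wrist"); cv2.imwrite("pics/e_wrist.png",im)
im,P,K=cam("side"); cv2.imwrite("pics/e_side.png",im); crop(im,230,150,400,280,4,"pics/e_sidec.png")
E
```

```text
130 False [422.1  10.6 130. ] [ 0.5 -0.4 -4.7] [-0.  -0.1 -0. ] 46.060916835797016
112 False [421.7  10.6 111.6] [ 1.3 -1.2 -5.2] [-0.  -0.1  0. ] 45.66111442471998
103 True [422.5  10.6 103.1] [ 1.   1.  -3.5] [-0.  -0.3  0.1] 45.52763928699385
```

View pics/e_sidec.png

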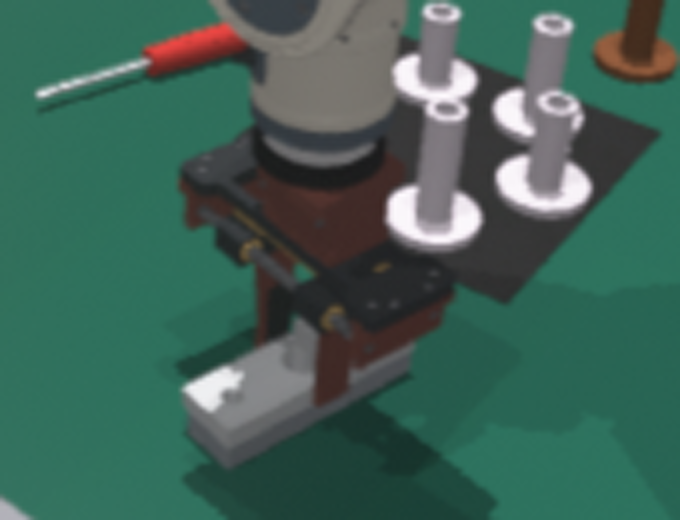

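View pics/e_wrist.png

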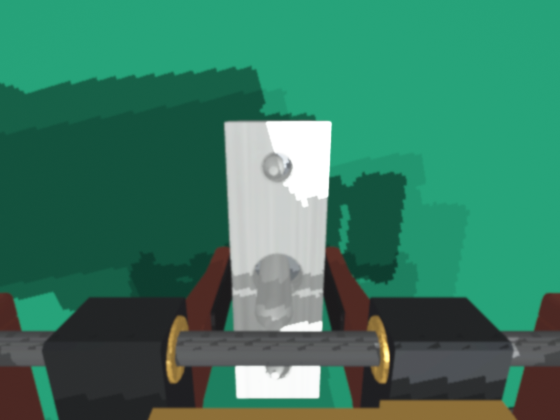

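The plate went down to contact at the flush height. I'll release it, check it, and look at the pad again.

```bash
python3 - <<'E'
from h import *
np.set_printoptions(precision=1,suppress=True)
set_gripper(65); env.hold(0.2)
env.move_l([422,10.6,200],rate=200)
env.reach([420,60,280],q(1.6))
im,P,K=cam("wrist"); cv2.imwrite("pics/f_wrist.png",im)
si,Ps,Ks=cam("side"); crop(si,230,150,400,280,3,"pics/f_sidec.png")
im,P,K=cam("top"); cv2.imwrite("pics/f_top.png",im)
for s in flanges(im,P,K,box=(295,150,450,300)): print(s)
s=env.read_state();print(s["time_s"],s["force"])
E
```

```text
(array([ 410.2, -285. ]), np.float64(32.5808199457366), np.float64(1.0), array([362. , 259.5]))
(array([ 453.2, -200.2]), np.float64(32.72975495105768), np.float64(1.0), array([334.4, 245.3]))
(array([ 457.8, -364.6]), np.float64(32.68626241724198), np.float64(1.0), array([387.6, 244.1]))
(array([ 548.9, -356.6]), np.float64(32.7075419124203), np.float64(1.0), array([384.8, 214.8]))
10.825 [-0.4  0.3 -0.4]
```

View pics/f_top.png

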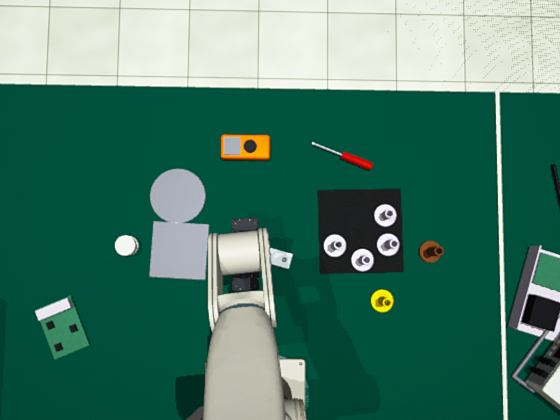

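View pics/f_sidec.png

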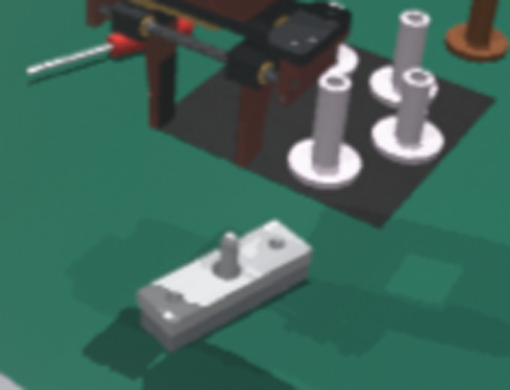

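View pics/f_wrist.png

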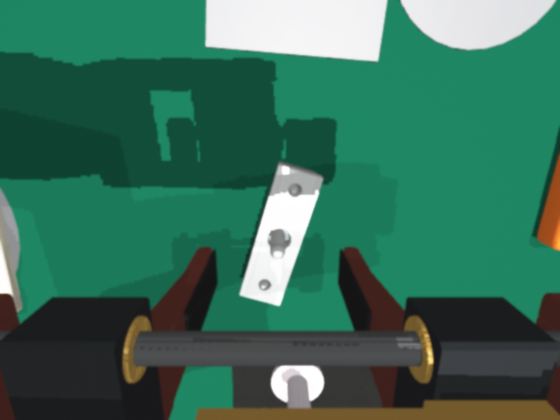

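The plate lies flush on the block with the pins through all three holes, and nothing on the pad has moved. I'll pick the first sleeve, the longest: metallic, on the pad, top px (335,244). The metallic ones on the pad fit the description, while brown (431,251) and yellow (382,300) stand off it. I'll refine its position in the wrist view first.

```bash
cat >> h.py <<'E'
def ya(x,y): return np.arctan2(y,x)+np.pi/2
def look(x,y,name,z=310):
    a=ya(x,y); t=np.array([np.cos(a),np.sin(a)])*55
    env.reach([x-t[0],y-t[1],z],q(a)); env.hold(0.1)
    im,P,K=cam("wrist"); cv2.imwrite(name,im)
    f=[s for s in flanges(im,P,K,lo=150) if np.linalg.norm(s[0]-(x,y))<45 and 27<s[1]<42]
    for s in f: print("wrist flange",s[0],s[1],s[2],s[3])
    return f
TO=26  # tips above sleeve underside
def pick(x,y):
    a=ya(x,y)
    env.reach([x,y,240],q(a)); set_gripper(62)
    r=env.move_l([x,y,80+TO],rate=120,f_stop=10); s=env.read_state(); print("down",r,s["tool_pos"])
    set_gripper(0); s=env.read_state(); print("grip",s["width"],s["tool_pos"])
    env.move_l([x,y,250],rate=150); s=env.read_state(); print("lift",s["width"],s["force"])
E
python3 - <<'E'
from h import *
np.set_printoptions(precision=1,suppress=True)
f=look(453.2,-199.2,"pics/g_wrist.png")
E
```

```text
wrist flange [ 453.4 -197.7] 33.88333652305336 1.0 [277.6 132.7]
```

View pics/g_wrist.png

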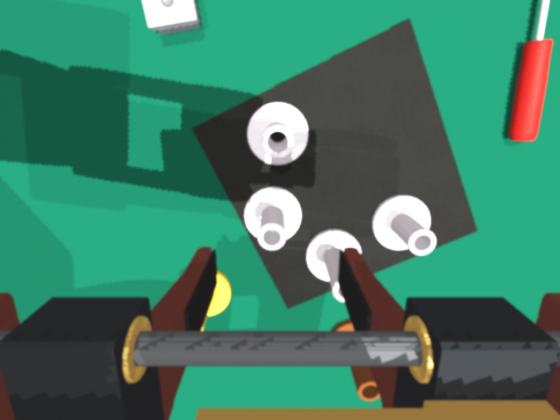

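The tall sleeve is at (277,133), with the flange at (453.4,-197.7), and the others stand undisturbed. Picking it now.

```bash
python3 - <<'E'
from h import *
np.set_printoptions(precision=1,suppress=True)
pick(453.3,-198.4)
x,y=422,10.8
env.reach([x,y,250],q(ya(x,y)))
im,P,K=cam("side"); crop(im,230,100,400,280,3.3,"pics/h_side.png")
im,P,K=cam("wrist"); cv2.imwrite("pics/h_wrist.png",im)
print(env.read_state()["tool_pos"],env.read_state()["time_s"])
E
```

```text
down False [ 453.7 -198.6  106.5]
grip 28.65081676275055 [ 453.3 -198.4  106.1]
lift 28.631352469388965 [-0.2 -1.  -1.9]
[422.6   9.8 250. ] 16.85
```

View pics/h_side.png

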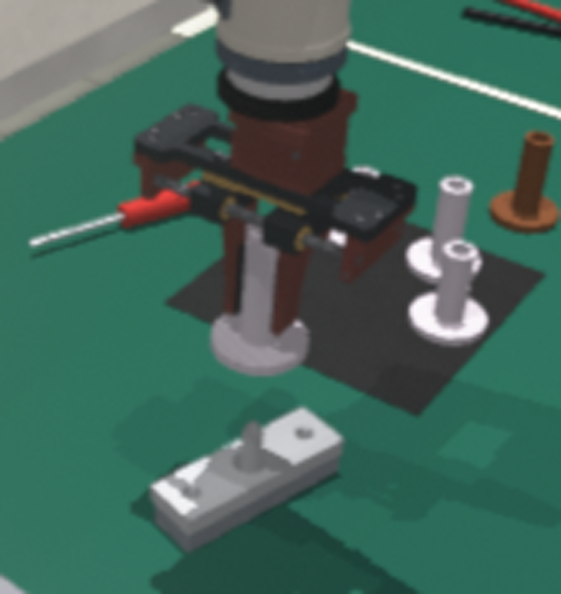

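View pics/h_wrist.png

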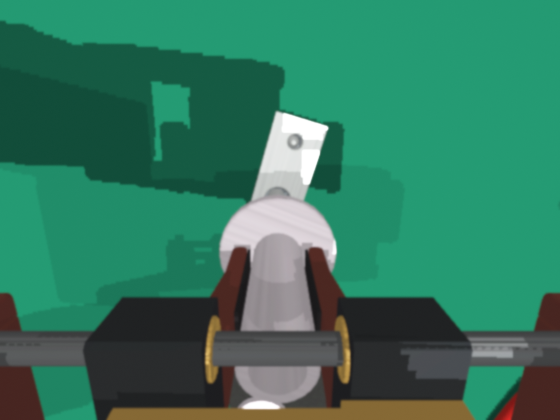

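The sleeve is held upright over the pin. Now I'll slide it down with a force stop.

```bash
cat >> h.py <<'E'
def trial(x,y,h=106,tag="t"):
    env.move_l([x,y,h+78],rate=120)
    env.hold(0.2)
    for zz in (h+64,h+33):
        r=env.move_l([x,y,zz],rate=40,f_stop=10); s=env.read_state()
        print("slide",zz,r,"underside",s["tool_pos"][2]-h,s["tool_pos"],s["force"],s["wrist_torque"],s["width"])
        if r: break
    im,P,K=cam("side"); crop(im,230,150,400,280,4,f"pics/{tag}_side.png")
    return s["tool_pos"][2]-h
E
python3 - <<'E'
from h import *
np.set_printoptions(precision=1,suppress=True)
trial(422,10.8,tag="i")
E
```

```text
slide 170 False underside 63.65947451009035 [421.8  10.8 169.7] [ 0.1 -0.1 -1. ] [-0.  -0.1  0. ] 28.962350833298085
slide 139 True underside 34.776408838854564 [421.8  10.8 140.8] [-0.5 -0.2  2.8] [-0.  -0.1  0. ] 28.681654245852766
```

View pics/i_side.png

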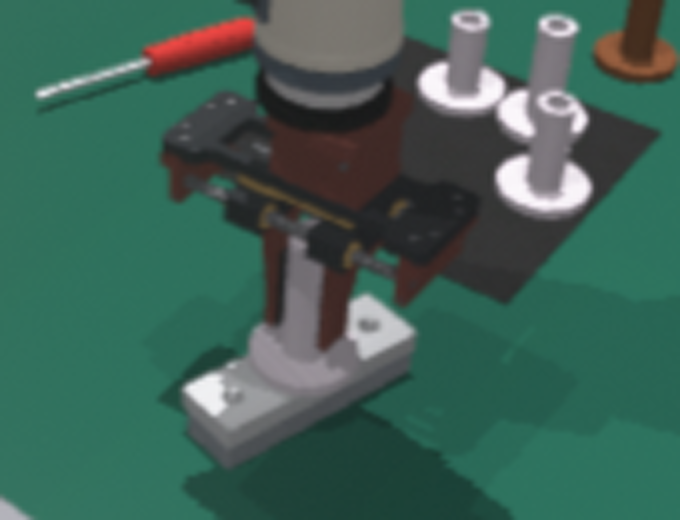

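It slid right down to the plate (underside 34.8 mm), so it's good and goes to the square mat.

```bash
cat >> h.py <<'E'
def place(x,y,h=106,gx=422,gy=10.8):
    env.move_l([gx,gy,250],rate=150)
    s=env.read_state(); print("off pin",s["width"],s["force"])
    env.reach([x,y,250],q(ya(x,y)))
    env.move_l([x,y,h+12],rate=150)
    r=env.move_l([x,y,h-2],rate=30,f_stop=8); s=env.read_state(); print("set",r,s["tool_pos"])
    set_gripper(50); env.hold(0.2)
    env.move_l([x,y,250],rate=200); print("t",env.read_state()["time_s"])
def topview(tag):
    im,P,K=cam("top"); cv2.imwrite(f"pics/{tag}_top.png",im)
    for s in flanges(im,P,K,lo=175,box=(215,130,460,300)): print("top",s[0],s[1],s[2],s[3])
E
python3 - <<'E'
from h import *
np.set_printoptions(precision=1,suppress=True)
place(473,317)
topview("j")
si,_,_=cam("side"); cv2.imwrite("pics/j_side.png",si)
E
```

```text
off pin 28.80999914909781 [-0.   0.9 -0.9]
set True [473.2 317.1 105.5]
t 24.1583
top [ 410.2 -284.9] 32.42545540344266 1.0 [361.9 259.6]
top [423.3   8.9] 56.16516871008016 0.04878048780487805 [266.2 254.3]
top [ 454.6 -364.6] 32.532841422367696 1.0 [387.6 245.4]
top [ 524.7 -360.6] 32.59760482236481 1.0 [386.4 222.6]
top [761.5 121. ] 26.547663792600304 0.5573770491803278 [231.6 145.1]
```

View pics/j_side.png

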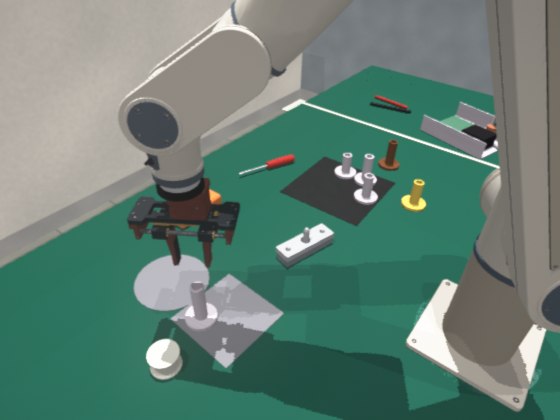

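View pics/j_top.png

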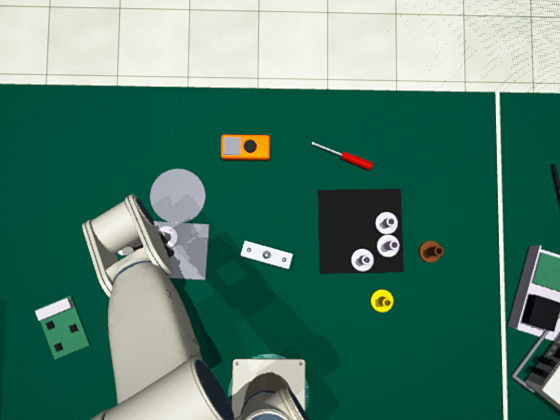

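The first sleeve stands on the square mat. The bystander knock came meanwhile: the short sleeve shifted to (525,-361), next to the 90, which moved about 3 mm. Both still stand. Next is the 90 mm sleeve at top px (388,245), metallic and on the pad; brown is at (431,251).

```bash
python3 - <<'E'
from h import *
np.set_printoptions(precision=1,suppress=True)
f=look(454.6,-363,"pics/k_wrist.png")
E
```

```text
(no output)
```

View pics/k_wrist.png

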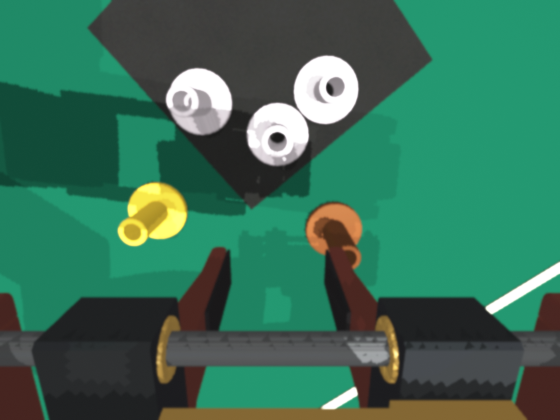

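The target 90 is at (277,134). The short one touches it at (326,89), so their masks merge. The 80 is at (199,101). I'll cast a ray from the flange centre, then pick.

```bash
python3 - <<'E'
from h import *
np.set_printoptions(precision=1,suppress=True)
im,P,K=cam("wrist"); c=onz([(277.5,134),(326,89.5)],10,P,K); print(c)
x,y=(c[0,0]+454.6)/2,(c[0,1]-363.6)/2; print(x,y)
pick(x,y)
env.reach([422,10.8,250],q(ya(422,10.8)))
trial(422,10.8,tag="l")
print(env.read_state()["time_s"])
E
```

```text
[[ 454.9 -362.6   10. ]
 [ 524.9 -358.6   10. ]]
454.73211086491466 -363.1059358827022
down False [ 455.1 -363.4  106.7]
grip 28.372518960930094 [ 454.7 -363.1  106.1]
lift 28.19558213340326 [-0.  -1.1 -1.5]
slide 170 False underside 63.65057893766604 [421.8  10.8 169.7] [ 0.7 -0.8 -2.2] [-0.  -0.1 -0. ] 28.042958118230935
slide 139 True underside 34.76176701363843 [421.9  10.8 140.8] [0.3 1.1 2. ] [-0.  -0.1  0. ] 28.209865363418597
34.45
```

View pics/l_side.png

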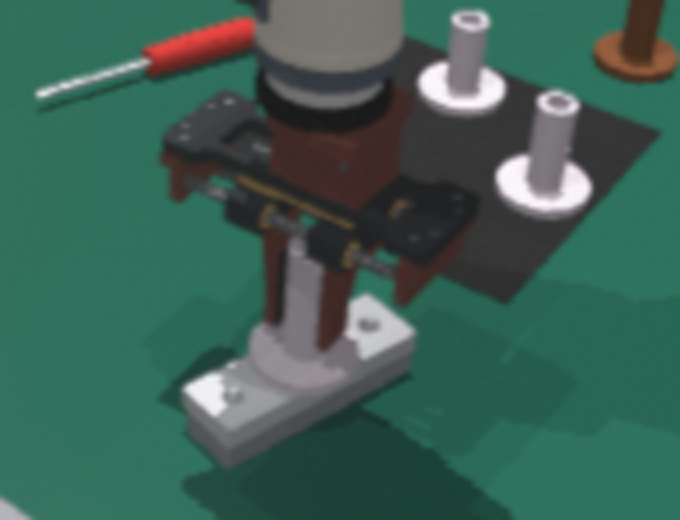

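The 90 also reached the plate (34.8 mm), so it's good and goes to the square mat's next slot.

```bash
python3 - <<'E'
from h import *
np.set_printoptions(precision=1,suppress=True)
place(473,235)
topview("m")
si,_,_=cam("side"); cv2.imwrite("pics/m_side.png",si)
f=look(410.2,-283.8,"pics/m_wrist.png")
E
```

```text
off pin 28.148203638292806 [-0.1 -0.2 -1.4]
set True [473.2 235.1 105.4]
t 39.35
top [ 410.2 -284.9] 32.379331614127395 1.0 [361.8 259.6]
top [423.3   8.2] 55.46897529095491 0.06611570247933884 [266.6 254.3]
top [ 524.7 -360.6] 32.59760482236481 1.0 [386.4 222.6]
top [761.5 121. ] 26.547663792600304 0.5573770491803278 [231.6 145.1]
wrist flange [ 410.2 -282.8] 33.82780959567838 1.0 [276.8 133. ]
```

View pics/m_side.png

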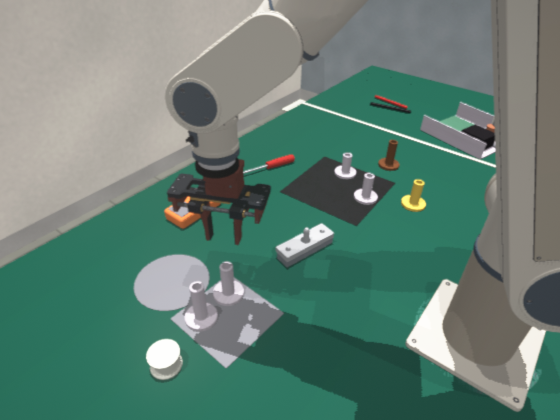

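View pics/m_wrist.png

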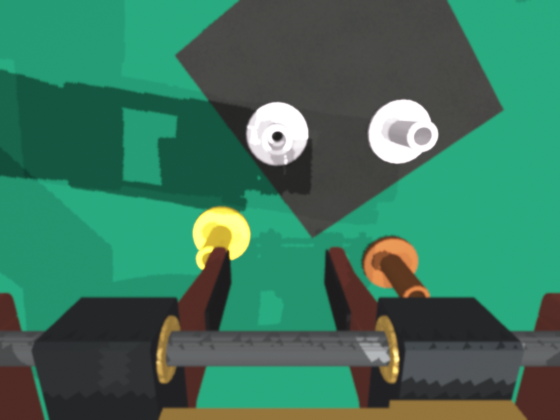

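Two sleeves stand upright on the square mat. The metallic sleeve on the pad at (277,133) is the 80. Yellow at (222,235) and brown at (390,262) are off the pad and left alone.

```bash
python3 - <<'E'
from h import *
np.set_printoptions(precision=1,suppress=True)
pick(410.2,-283.4)
env.reach([422,10.8,250],q(ya(422,10.8)))
trial(422,10.8,tag="n")
print(env.read_state()["time_s"])
E
```

```text
down False [ 410.5 -283.6  106.5]
grip 28.23854732235116 [ 410.2 -283.4  106.1]
lift 28.416333112889156 [-0.4  1.  -1.1]
slide 170 False underside 63.665942638640104 [421.8  10.8 169.7] [ 0.  -0.4 -1.1] [-0.1 -0.1  0. ] 27.77985106045298
slide 139 True underside 50.59168361720339 [421.2  11.2 156.6] [-0.5  4.6 -0.5] [ 0.7 -0.   0. ] 28.031614494680674
48.575
```

View pics/n_side.png

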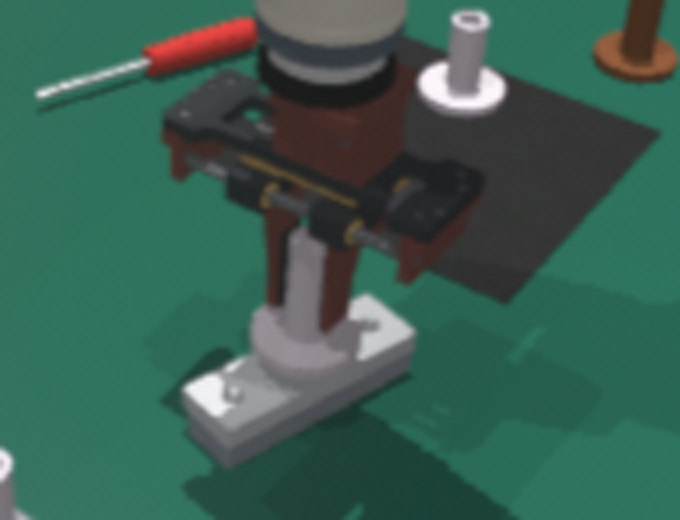

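It stopped at about 51 mm with some side force. I'll back off and retry with a small offset to rule out a jam.

```bash
python3 - <<'E'
from h import *
np.set_printoptions(precision=1,suppress=True)
env.move_l([422,12,168],rate=80); env.hold(0.3)
r=env.move_l([422,12,139],rate=30,f_stop=12); s=env.read_state()
print(r,s["tool_pos"][2]-106,s["tool_pos"],s["force"],s["wrist_torque"],s["width"])
env.hold(0.5); s=env.read_state(); print(s["tool_pos"][2]-106,s["force"],s["width"])
E
```

```text
True 50.26073549263921 [421.3  11.8 156.3] [-0.1 -2.2  1.2] [-0.4 -0.   0. ] 28.19085492511655
50.55756541616307 [ 0.1 -3.7 -1.2] 28.64715416077591
```

It stuck again at about 51 mm, on the ridge, so it's bad and goes to the round mat.

```bash
python3 - <<'E'
from h import *
np.set_printoptions(precision=1,suppress=True)
place(603,325,h=105,gy=12)
topview("o")
si,_,_=cam("side"); cv2.imwrite("pics/o_side.png",si)
f=look(524.7,-359.6,"pics/o_wrist.png")
E
```

```text
off pin 28.083194945254753 [ 0.  -0.4 -1.3]
set True [603.3 325.3 105.8]
t 55.4
top [423.3   8.2] 55.46897529095491 0.06611570247933884 [266.6 254.3]
top [ 524.7 -360.6] 32.59760482236481 1.0 [386.4 222.6]
top [761.5 121. ] 26.547663792600304 0.5573770491803278 [231.6 145.1]
wrist flange [ 524.6 -358.5] 34.00468986950591 1.0 [276.8 132.8]
```

View pics/o_side.png

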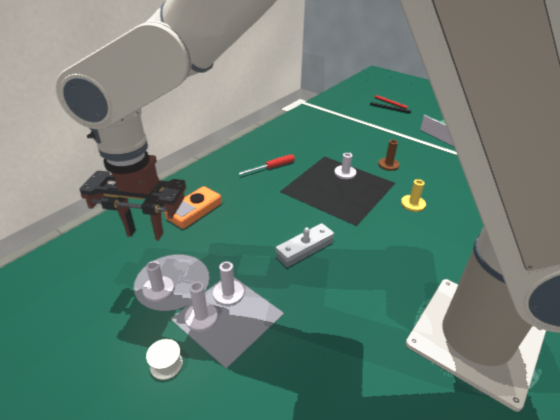

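View pics/o_wrist.png

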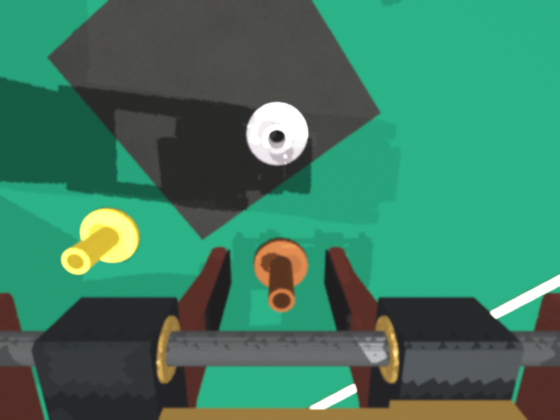

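The 80 stands on the round mat. The last metallic sleeve is at (277,133) on the pad; brown at (281,265) is off it.

```bash
python3 - <<'E'
from h import *
np.set_printoptions(precision=1,suppress=True)
pick(524.6,-359.1)
env.reach([422,10.8,250],q(ya(422,10.8)))
trial(422,10.8,tag="p")
print(env.read_state()["time_s"])
E
```

```text
down False [ 525.  -359.4  106.8]
grip 28.43526327557205 [ 524.6 -359.1  106.1]
lift 28.096602008614617 [-0.5  0.5 -1.6]
slide 170 False underside 63.65821865630039 [421.8  10.8 169.7] [ 0.   0.1 -2.4] [-0.  -0.1  0. ] 28.26848499316975
slide 139 True underside 34.76168703233975 [421.8  10.8 140.8] [-0.3  0.   2.4] [-0.  -0.1 -0. ] 28.576418543105678
65.7167
```

View pics/p_side.png

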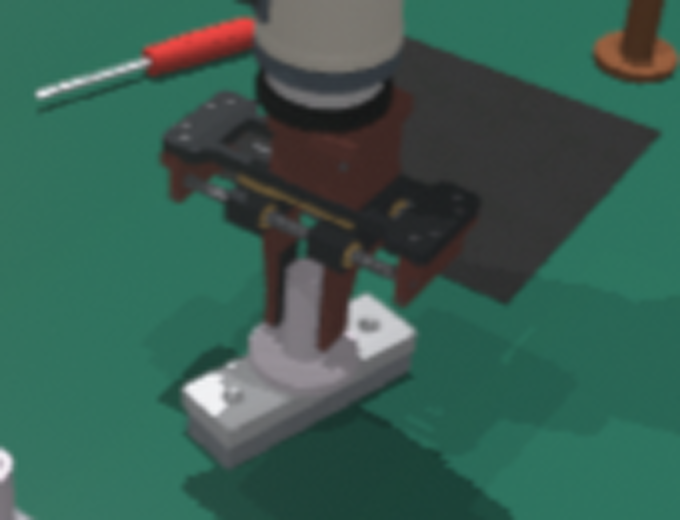

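It's good (34.8 mm) and goes to the square mat at its free front half.

```bash
python3 - <<'E'
from h import *
np.set_printoptions(precision=1,suppress=True)
place(392,272)
env.reach([400,-180,330],q(ya(400,-180))); env.hold(0.5)
im,P,K=cam("top"); cv2.imwrite("pics/r_top.png",im); crop(im,110,140,310,290,4,"pics/r_topc.png")
for s in flanges(im,P,K,lo=215,box=(140,160,215,285)): print(s)
si,_,_=cam("side"); cv2.imwrite("pics/r_side.png",si); crop(si,110,180,350,360,3.3,"pics/r_sidec.png")
print(env.read_state()["time_s"],env.read_state()["force"])
E
```

```text
off pin 28.30598559870489 [-0.4  0.3 -2.1]
set True [392.1 272.2 105.3]
t 70.725
(array([393.9, 270.7]), np.float64(31.890903784788744), np.float64(1.0), array([180. , 263.4]))
(array([474.9, 233.4]), np.float64(32.061486980724304), np.float64(1.0), array([193.1, 236.8]))
(array([475.1, 316.3]), np.float64(32.22968390227441), np.float64(1.0), array([165.6, 236.6]))
(array([605.6, 323.8]), np.float64(31.702053702676487), np.float64(1.0), array([164.3, 194.2]))
73.0083 [-0.6 -0.1  0.1]
```

View pics/r_topc.png

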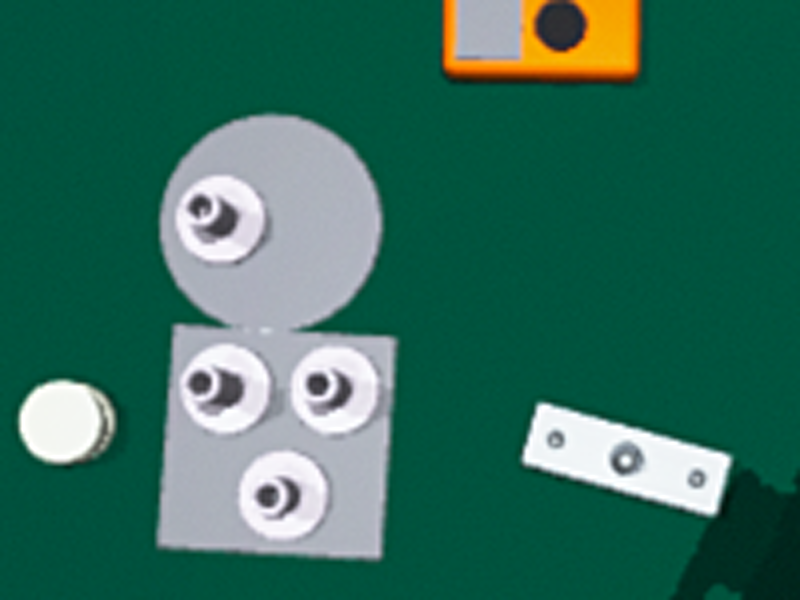

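View pics/r_sidec.png

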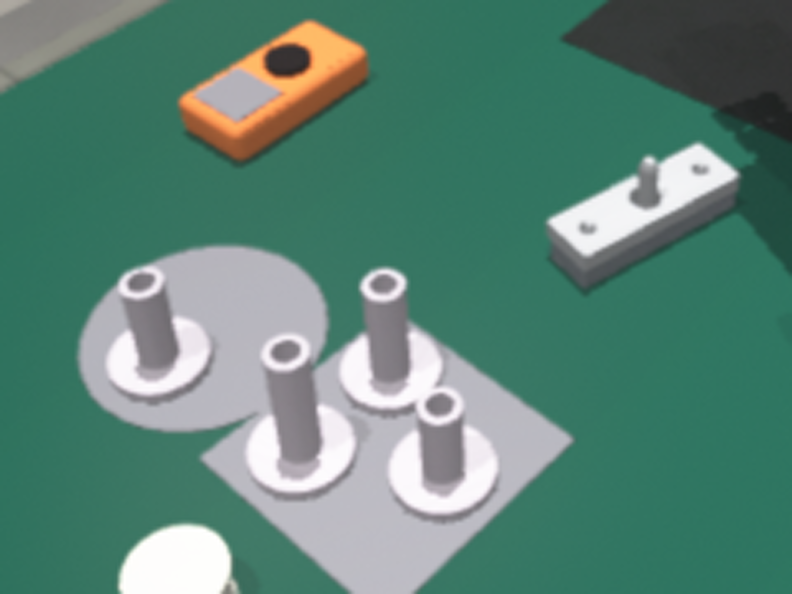

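All four sleeves stand upright, fully on their mats. The plate is flush on the gauge, and the meter and spool haven't moved. The screwdriver was never approached. Handing in.

```bash
python3 -c "
from h import *
print(workorder.sign_off())"
```

```text
the job is handed in; nothing more can be done
None
```

The job is done and handed in at about 73 s on the robot's clock. I lowered the stop plate flush onto the gauge, then tried the four sleeves from the pad, longest first:

| Sleeve | Where the underside stopped | Result | Now on |
|---|---|---|---|
| 100 mm | 34.8 mm | good | square mat |
| 90 mm | 34.8 mm | good | square mat |
| 80 mm | about 51 mm, on two attempts | bad | round mat |
| Shortest | 34.8 mm | good | square mat |

**Last checks:** the final top and side pictures show all four sleeves upright and fully on their mats. The plate is flush on the gauge, the pad is empty, and the meter and spool are where they started. The screwdriver and the brown and yellow look-alikes were never approached, though I didn't measure any of the bystanders after the last placing.

**Things that disagreed:**
- **Short sleeve's size:** its rim measured 66 mm, so I can't say if it is the 70 or the 60. It came last either way.
- **80 mm sleeve:** it stopped 1 to 1.5 mm below the stated 52 mm and showed some side force. I backed off and retried with a small offset, and it stuck at the same height.
- **Cameras:** the top and wrist cameras differed by about 2 mm in y, so I used values in between.
- **Knock during the run:** the short sleeve was knocked against the 90 mm one, so I measured both again before picking them.

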